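# Load a ring-blank cartridge into the spring feeder

## Robot

A 7-joint arm with a two-finger parallel gripper is mounted at the origin on the work surface. World frame = base frame: x ahead of the robot, y to its left, z up, the work surface at z = 0. Lengths are in mm, angles in rad, forces in N, time in s.
With the tool pointing down it reaches from about 400 to 875 mm from the base axis. Payload 4.4 kg.
Tool frame: the origin (TCP) lies at the very end of the fingers, on their centre line; the grasp point (between the pads) lies 19 mm behind it; z points along the fingers, y is the line along which they close (so a half turn about z gives the same grasp; the last joint's range is limited). The gripper opens to 85 mm and grips with 20 to 120 N. Pads are 22 mm wide; open, the fingers measure 114 mm over their backs; the gripper's body (76 mm by 85 mm) begins 54 mm behind the grasp point. The pads swing forward as they close: fully open they stand 13 mm farther back than shut.
Start: joints at [1.136, 0.628, 0.038, 1.517, -0.027, 0.996, -0.02], TCP at [234.351, -606.298, 231.313] pointing down, gripper open.
Joint ranges: [-3.06, 3.06], [-0.37, 2.12], [-1.25, 1.32], [0.18, 2.47], [-1.1, 4.24], [0.23, 1.98], [-2.94, 2.94]. Speed limits (rad/s): [2.57, 2.57, 3.14, 3.14, 3.14, 3.14, 3.14].

## Interface

Orientations are given as [roll, pitch, yaw] about the fixed x, y, z axes, in that order (R = Rz(yaw) Ry(pitch) Rx(roll)).
In Python, from cell import read_state, get_image, camera_info, finish_job gives the robot as it stands.
- The arm moves only by the tool play_rows, never from a script. Its argument "deltas" is one flat list of numbers, 7 for each row, row after row: the shift along the tool's x, y, z in mm, then the turn, a rotation vector about the tool's x, y, z in rad, then the opening, from 0 (shut) to 1 (fully open). In form: [dx, dy, dz, ax, ay, az, grip, dx, dy, dz, ax, ay, az, grip, ...]. A call has 1 to 10 rows; each row is the pose to reach, as a shift and turn from the pose commanded when the call began, along the tool's axes at that moment; what a row does not reach only later rows make up. A row lasts 1/8 s, in which the tool goes at most 62.5 mm and 10.7 degrees, less where a joint would pass 70% of its speed; a pose out of reach is approached as far as the arm can. A call with a gripper value outside its range is refused whole. The fingers move at their own pace and stop on an object; the grip force is fixed at half the most. Time passes only in rows, so rows that repeat a pose let the fingers close. It gives the time, the measured TCP pose, the force, the opening and the grip force at its end, in the units of the state.
- read_state(): the state, without advancing time (a new reading comes with each control period).
- get_image(name): name is "scene" or "top"; returns the picture (400x640x3 uint8, red, green, blue); there is no depth.
- camera_info(name): a dict with "fx", "fy", "cx", "cy" (pixels), "T" (4x4, takes a point from camera to world coordinates). Camera axes: x right, y down, z forward; pixel columns grow to the right and rows downward; lengths in mm; the calibration is good to about 2 mm. A picture is of the moment at which its call begins. camera_info takes no time and is no camera call.
- finish_job(): hands the job in; it is judged then, once.
The state is a dict: "clock": time; "qpos": joint angles; "qd": joint speeds; "tau": joint torques, N m; "eef_pos": TCP position; "tool_rot": TCP orientation; "force": force on the tool from outside, world axes, zero at the start; "torque": the same for the moment, N m; "width": finger opening in mm; "gripper_force": force on a finger pad.
Only numpy, scipy, OpenCV 4.12 (cv2) and the standard library are available. Lean on these libraries where they do the work, as an engineer would, in place of code of your own. Each camera call takes 0.05 s, during which the arm holds its last target. There are 200 camera calls.

## Task

Take the cartridge with the wide round foot from the wooden board, set it foot first into the feeder's column and push it down against the spring until the two side catches snap over its foot and hold it down, then let go. Leave the square-footed and the slim-footed cartridge standing where they are.

Things in the scene. Friction and masses are not known exactly. Their poses are not given: they have to be found in the camera images.
- round_cartridge: The cartridge to load, upright on a 12 mm board, 0.15-0.3 kg: round steel foot 40 mm wide, 18 mm tall, lower edge bevelled; then a round 22 mm shank (brass rings on it), its top 36 mm a plain steel grip, flat top at 108 mm. Origin: centre of underside, z up. Stands in a row of three, in any order, 75 mm or more apart. Latched, its underside is 60 mm and its grip 132-168 mm above the bench.
- square_cartridge: Same as the round-footed cartridge, but with a square foot 40 x 40 mm. Does not belong in the feeder. Same origin and axes; stands in the same row on the board. Low loose rings lie on the board beside the row.
- slim_cartridge: Same as the round-footed cartridge, but with a slim round foot 26 mm wide. Does not belong in the feeder. Same origin and axes; stands in the same row on the board.
- feeder: Fixed upright column. Origin on its axis at bench level, z up. Bore 44 mm to height 110, funnel mouth 68 mm wide at 124 (highest point). Inside, a sprung disc at height 100 takes 4 N, +220 N/m going down, stop at 52. Two side catches spread (a few N more) and snap over the foot once its underside is below 60; push to 55, about 15 N in all. Push straight down, holding the grip or on its top.
There are look-alikes about, which are no part of the job. Leave any orange or purple look-alike of the round_cartridge alone.

How it is judged (in metres and radians):
At the end, for the whole second after the job is handed in: The round-footed cartridge is latched in the column: its underside 50 to 66 mm above the bench, within 10 mm of the column's axis, upright within 10 degrees, at rest and released. The other two cartridges stand upright (within 11 degrees) within 40 mm of where they started (z of round_cartridge in the frame of feeder between 0.05 and 0.066 m and horizontal distance between round_cartridge and feeder below 0.01 m and angle between round_cartridge's own z axis and vertical below 0.17 rad and linear speed of round_cartridge below 0.03 m/s and angle between each of square_cartridge, slim_cartridge's own z axis and vertical below 0.2 rad and distance of each of square_cartridge, slim_cartridge from where it was at the start of the episode below 0.04 m); the robot touches nothing.
It also fails if it takes over 38 s, if anything falls off the work surface, if the arm or the gripper's body presses on something with over 40 N, if the wrist force passes 120 N, or if a joint passes its speed limit or range.

## Working session

There is one attempt and no reset: what is moved stays moved. The work goes in short steps, Python scripts to look and compute and a tool call to move; the robot and the scene stay as the last step left them, time stands still between calls to the robot, and variables do not carry over. Pictures are saved under pics/ and viewed, at most 10 in all, crops included, and the job is handed in when it is done.

Besides the shell and the picture viewer there is one more tool, called after "Call:" as name(argument=value, ...) on one line, values as JSON. play_rows: Moves the arm, as the interface text tells. Its arguments: {"type":"object","properties":{"deltas":{"type":"array"}},"required":["deltas"]}

```bash
mkdir -p pics
cat > h.py <<'E'
import numpy as np, cv2
from cell import *
def snap(n,f,crop=None,s=1):
    im=get_image(n)[:,:,::-1].copy(); cv2.imwrite('pics/raw_'+f,im)
    if crop: x0,y0,x1,y1=crop; im=im[y0:y1,x0:x1]
    cv2.imwrite('pics/'+f,cv2.resize(im,None,fx=s,fy=s,interpolation=cv2.INTER_CUBIC))
def w(n,u,v,z):
    c=camera_info(n);T=np.array(c['T']);d=T[:3,:3]@[(u-c['cx'])/c['fx'],(v-c['cy'])/c['fy'],1];o=T[:3,3]
    return (o+d*(z-o[2])/d[2]).round(1)
def px(n,p):
    c=camera_info(n);T=np.array(c['T']);q=T[:3,:3].T@(np.array(p)-T[:3,3]);return (c['fx']*q[0]/q[2]+c['cx'],c['fy']*q[1]/q[2]+c['cy'])
E
python3 - <<'E'
from h import *
snap('top','t0.png');snap('scene','s0.png')
for n in('top','scene'):
    c=camera_info(n);print(n,c['fx'],np.array(c['T']).round(2).tolist())
s=read_state();print(s['eef_pos'],s['tool_rot'],s['clock'],s['width'],s['force'])
E
```

```text
top 380.50574306616346 [[-0.02, -1.0, 0.07, 510.25], [-1.0, 0.02, 0.01, 29.2], [-0.01, -0.07, -1.0, 963.95], [0.0, 0.0, 0.0, 1.0]]
scene 472.43453081087597 [[0.15, 0.85, -0.5, 1168.41], [0.99, -0.13, 0.07, -46.26], [-0.01, -0.5, -0.86, 1064.36], [0.0, 0.0, 0.0, 1.0]]
[ 234.11729115 -605.77736849  230.49029186] [-3.13990839e+00  2.53161940e-05  3.68678571e-01] 0.1 85.42611142581373 [ 0.03576705  0.51882107 -0.53599564]
```

View pics/t0.png

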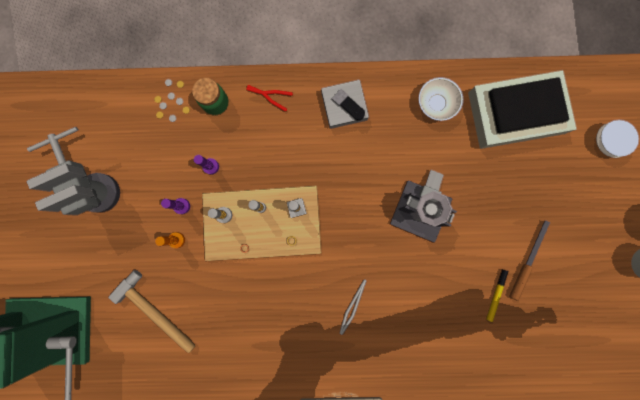

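View pics/s0.png

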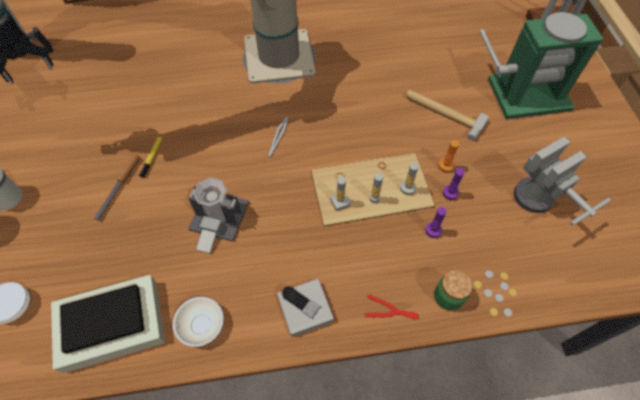

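Top view: the board holds three steel cartridges, at (222,214), (257,206) and (296,207). The look-alikes are purple at (207,165) and (178,205), and orange at (172,240). The feeder is at (432,209). In the scene view, the same three stand at (409,180), (376,190) and (341,195), and the feeder mouth is at (211,190). The wide round foot looks like the one at top (222,214), so I'll check it in a close crop.

Run:
```python
import cv2,numpy as np
t=cv2.imread('pics/raw_t0.png');s=cv2.imread('pics/raw_s0.png')
f=lambda i,x,y,w,h,k:cv2.resize(i[y:y+h,x:x+w],None,fx=k,fy=k,interpolation=cv2.INTER_CUBIC)
a=np.hstack([f(t,195,185,60,50,6.6666),f(t,385,170,60,50,6.6666)])[:300*2]
b=np.hstack([f(s,320,150,120,70,3.33333),f(s,180,165,80,46.0.__int__(),5)])if 0 else np.hstack([f(s,385,150,60,40,6.6666),f(s,185,165,60,40,6.6666)])
o=np.vstack([a,b]);print(o.shape);cv2.imwrite('pics/c0.png',o[:600])
```

```text
(600, 800, 3)
```

View pics/c0.png

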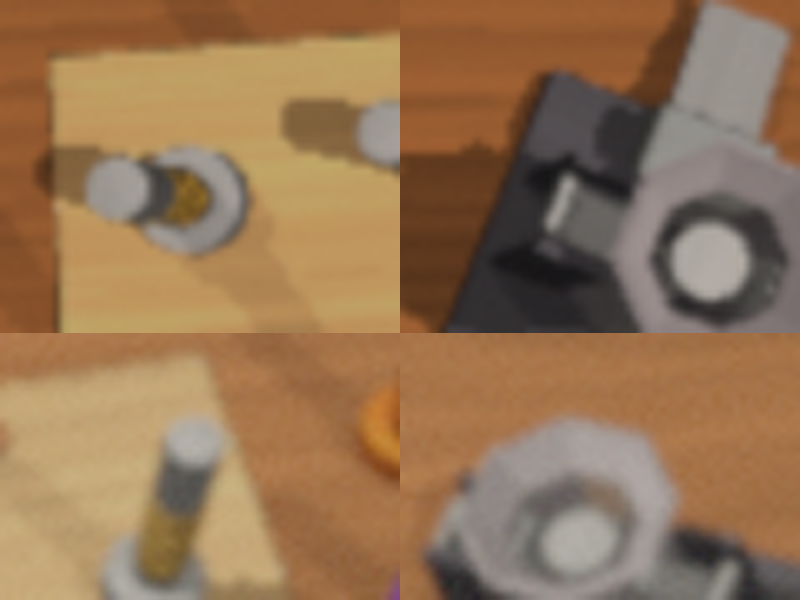

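The crop confirms a round foot with a wide collar at top (224,215) and the cap at (212.7,213.3). The feeder disc is at top (431.5,209.3), and at about (212.3,196) in the scene view.

Run:
```python
from h import *
print('cap',w('top',212.7,213.3,120),w('scene',413.8,166.5,120),'foot',w('top',224.2,215,30))
print('disc',w('top',431.5,209.3,100),w('scene',212.3,196,100))
print('slim',w('top',254,206,120),'sq',w('top',294,206,120))
t=cv2.imread('pics/raw_t0.png');s=cv2.imread('pics/raw_s0.png')
f=lambda i,x,y,k:cv2.resize(i[y:y+50,x:x+50],None,fx=k,fy=k,interpolation=cv2.INTER_CUBIC)
cv2.imwrite('pics/c1.png',np.hstack([f(t,407,184,8),f(s,186,165,8)]))
```

```text
cap [554.3 275.9 120. ] [558.2 276.8 120. ] foot [554.2 273.8  30. ]
disc [ 552.6 -215.6  100. ] [ 554.8 -212.4  100. ]
slim [568.4 183.5 120. ] sq [566.3  94.4 120. ]
```

View pics/c1.png

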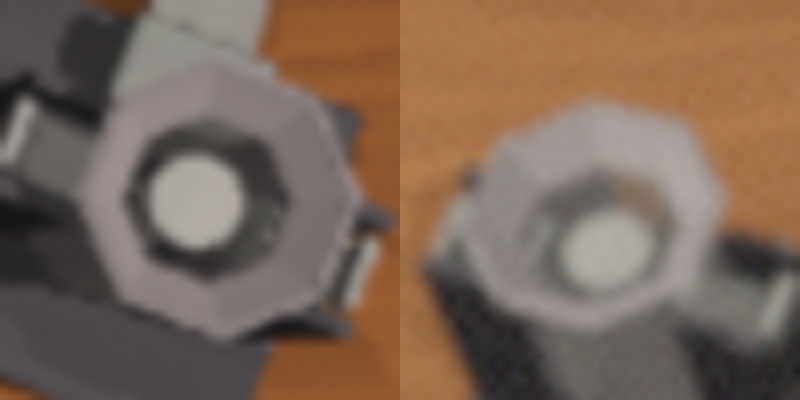

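```bash
cat >> h.py <<'E'
from scipy.spatial.transform import Rotation as Ro
def to(p,yaw,pos=None,rot=None):
    s=read_state();pos=s['eef_pos'] if pos is None else pos;R=Ro.from_euler('xyz',s['tool_rot'] if rot is None else rot)
    print(R.inv().apply(np.array(p)-pos).round(1),(R.inv()*Ro.from_euler('xyz',[np.pi,0,yaw])).as_rotvec().round(3))
E
python3 - <<'E'
from h import *
print('rim',w('top',434.4,208.9,124),w('scene',210.4,191.9,124),'bore',w('top',432.9,208.9,110))
p=[234.351,-606.298,231.313];r=[np.pi,0,.3687]
to([556,-100,235],1.571,p,r);to([556,276,200],1.571,p,r)
print('purple',w('top',199,160,120),w('top',210,167,9))
E
```

```text
rim [ 552.2 -215.2  124. ] [ 558.2 -212.2  124. ] bore [ 553.  -215.9  110. ]
[ 482.5 -356.3   -3.7] [ 0.     0.    -1.202]
[ 618.  -707.1   31.3] [ 0.     0.    -1.202]
purple [675.2 306.6 120. ] [678.2 315.    9. ]
```

Call:
play_rows(deltas=[482, -356, -4, 0, 0, -1.202, 1, 482, -356, -4, 0, 0, -1.202, 1, 482, -356, -4, 0, 0, -1.202, 1, 482, -356, -4, 0, 0, -1.202, 1, 482, -356, -4, 0, 0, -1.202, 1, 482, -356, -4, 0, 0, -1.202, 1, 482, -356, -4, 0, 0, -1.202, 1, 482, -356, -4, 0, 0, -1.202, 1, 482, -356, -4, 0, 0, -1.202, 1, 618, -707, 30, 0, 0, -1.202, 1])

```text
clock: 1.35
eef_pos: [541.4, -67.6, 229.8]
tool_rot: [3.139, -0.0, 1.57]
force: [0.6, 1.2, -0.3]
width: 85.6
gripper_force: 0.0
```

Run:
```python
from h import *
s=read_state();print(s['eef_pos'],s['tool_rot'],s['qpos'],s['clock'])
to([556,276,195],1.571)
```

```text
[541.40301539 -67.55209268 229.82655652] [ 3.13887901e+00 -3.64707212e-04  1.57005993e+00] [ 0.29334004  0.49417364 -0.32521663  1.80884797  0.19946516  0.86786571
 -0.12549101] 1.35
[343.6  14.2  35. ] [ 0.003 -0.    -0.001]
```

Call:
play_rows(deltas=[330, 5, 33, 0, 0, 0, 1, 330, 5, 33, 0, 0, 0, 1, 330, 5, 33, 0, 0, 0, 1, 330, 5, 33, 0, 0, 0, 1, 330, 5, 33, 0, 0, 0, 1, 330, 5, 33, 0, 0, 0, 1, 330, 5, 33, 0, 0, 0, 1, 330, 5, 33, 0, 0, 0, 1])

```text
clock: 2.35
eef_pos: [544.5, 257.9, 196.7]
tool_rot: [-3.141, 0.002, 1.568]
force: [0.8, -0.9, -0.6]
width: 85.5
gripper_force: 0.0
```

Run:
```python
from h import *
s=read_state();print(s['eef_pos'],s['tool_rot'],s['qd'],s['clock'])
to([556,276,90],1.571)
snap('top','t1.png',(180,180,280,255),8)
```

```text
[544.50954723 257.85698766 196.74539622] [-3.14142393e+00  2.30707732e-03  1.56789700e+00] [ 0.01421789 -0.0063058   0.00154054 -0.00067304 -0.0047838  -0.00190073
 -0.00181332] 2.35
[ 18.4  11.5 106.7] [-0.     0.002 -0.003]
```

View pics/t1.png

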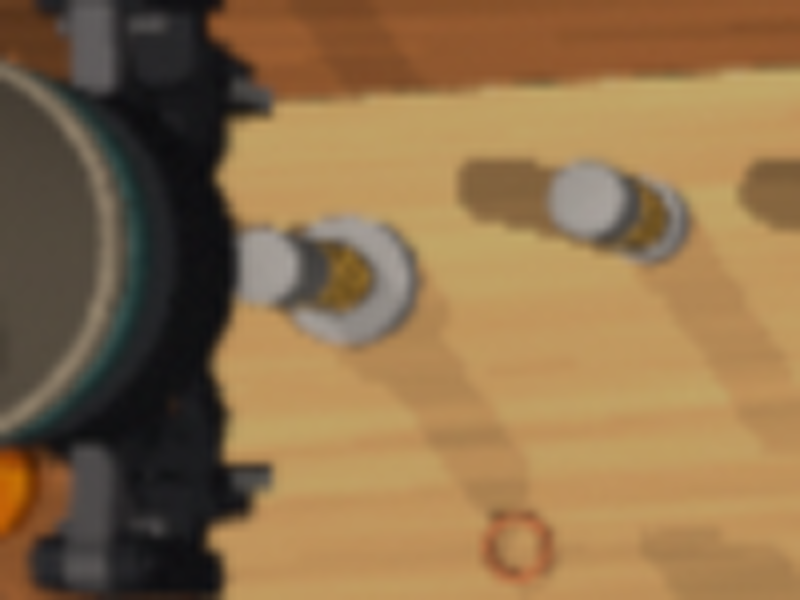

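The gripper covers the left of the crop, with its fingertips at crop (262,95) and (262,480). The cartridge cap lies between them at crop (265,265), so the fingers will straddle it. I'll align first, then descend.

Call:
play_rows(deltas=[18, 11.5, 0, 0, 0, 0, 1, 18, 11.5, 0, 0, 0, 0, 1, 18, 11.5, 40, 0, 0, 0, 1, 18, 11.5, 80, 0, 0, 0, 1, 18, 11.5, 100, 0, 0, 0, 1, 18, 11.5, 107, 0, 0, 0, 1, 18, 11.5, 107, 0, 0, 0, 1, 18, 11.5, 107, 0, 0, 0, 1])

```text
clock: 3.4
eef_pos: [556.2, 278.8, 91.2]
tool_rot: [3.14, -0.001, 1.57]
force: [-0.2, 0.1, 0.4]
width: 85.5
gripper_force: 0.0
```

Run:
```python
from h import *
s=read_state();print(s['eef_pos'],s['force'])
snap('scene','s1.png',(360,110,460,185),8)
```

```text
[556.24824443 278.75016026  91.15633644] [-0.17949381  0.14372458  0.39072434]
```

View pics/s1.png

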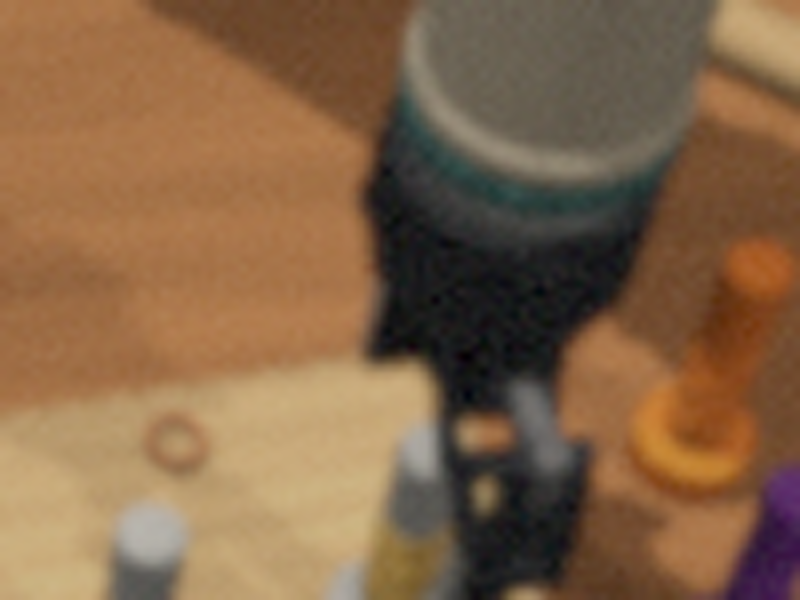

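The scene crop shows the cap at crop (420,450), seen just past the near finger at crop (530,500). That matches the cap position plus parallax, so I'll shift back 2 mm and close.

Call:
play_rows(deltas=[-2, 0, 1, 0, 0, 0, 1, -2, 0, 1, 0, 0, 0, 0, -2, 0, 1, 0, 0, 0, 0, -2, 0, 1, 0, 0, 0, 0, -2, 0, 1, 0, 0, 0, 0, -2, 0, 1, 0, 0, 0, 0, -2, 0, 1, 0, 0, 0, 0, -2, 0, 1, 0, 0, 0, 0])

```text
clock: 4.45
eef_pos: [555.6, 276.9, 89.1]
tool_rot: [3.141, -0.0, 1.571]
force: [-1.2, 0.9, 3.0]
width: 20.6
gripper_force: 59.0
```

Call:
play_rows(deltas=[0, 0, -30, 0, 0, 0, 0, 0, 0, -80, 0, 0, 0, 0, 0, 0, -130, 0, 0, 0, 0, 0, 0, -160, 0, 0, 0, 0, 0, 0, -160, 0, 0, 0, 0, 0, 0, -160, 0, 0, 0, 0])

```text
clock: 5.2
eef_pos: [554.5, 275.8, 247.1]
tool_rot: [-3.139, 0.002, 1.571]
force: [0.4, 0.4, -3.6]
width: 20.4
gripper_force: 59.4
```

Run:
```python
from h import *
s=read_state();print(s['eef_pos'],s['force'],s['width'])
to([555,-214,250],1.571)
```

```text
[554.48288239 275.81651683 247.07065202] [ 0.39828931  0.41494668 -3.64040425] 20.40424778981476
[-489.8    0.6   -2. ] [-0.003  0.002 -0.   ]
```

Call:
play_rows(deltas=[-30, 0, 0, 0, 0, 0, 0, -80, 0, 0, 0, 0, 0, 0, -135, 0, 0, 0, 0, 0, 0, -190, 0, 0, 0, 0, 0, 0, -245, 0, 0, 0, 0, 0, 0, -300, 0, 0, 0, 0, 0, 0, -355, 0, 0, 0, 0, 0, 0, -410, 0, 0, 0, 0, 0, 0, -460, 0, 0, 0, 0, 0, 0, -490, 0, 0, 0, 0, 0, 0])

```text
clock: 6.45
eef_pos: [553.4, -216.8, 246.3]
tool_rot: [-3.137, -0.0, 1.567]
force: [0.3, 0.5, -2.4]
width: 20.4
gripper_force: 59.2
```

Call:
play_rows(deltas=[0, 0, 0, 0, 0, 0, 0, 0, 0, 0, 0, 0, 0, 0, 0, 0, 0, 0, 0, 0, 0])

```text
clock: 6.82
eef_pos: [555.4, -211.4, 248.3]
tool_rot: [-3.141, -0.001, 1.573]
force: [-0.5, 1.1, -2.6]
width: 20.9
gripper_force: 59.2
```

Run:
```python
from h import *
s=read_state();print(s['eef_pos'],s['force'],s['width'])
to([555,-214,220],1.571)
snap('top','t2.png');snap('scene','s2.png')
t=cv2.imread('pics/raw_t2.png');s=cv2.imread('pics/raw_s2.png')
f=lambda i,x,y,k:cv2.resize(i[y:y+100,x:x+80],None,fx=k,fy=k,interpolation=cv2.INTER_CUBIC)
cv2.imwrite('pics/c2.png',np.hstack([f(t,390,150,5),f(s,165,120,5)]))
```

```text
[ 555.41854534 -211.40230274  248.28297154] [-0.48659085  1.08633535 -2.56897528] 20.86397287659536
[-2.6 -0.4 28.3] [-0.001 -0.001  0.002]
```

View pics/c2.png

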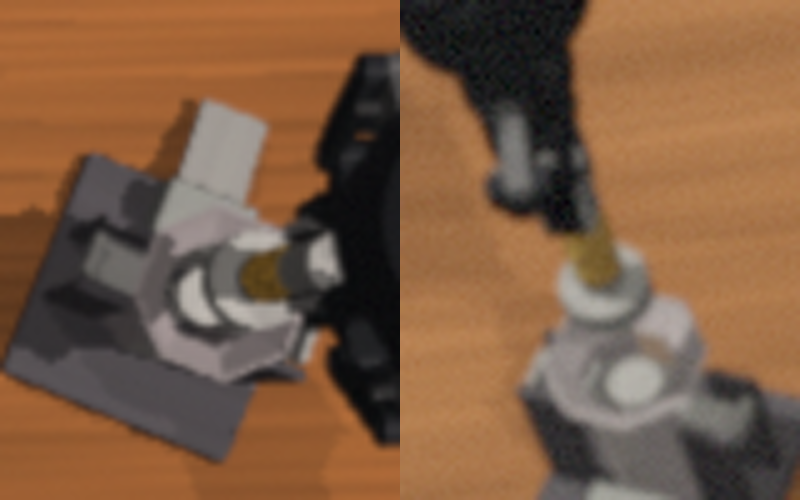

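The top crop shows the round foot above the mouth, foot centre near crop (258,281). In the scene crop its centre is near (603,283). It is held upright, so I'll compare the foot with the rim in each camera.

Run:
```python
from h import *
print(w('top',441.6,206.3,185),w('scene',205.6,176.6,182))
```

```text
[ 554.1 -212.3  185. ] [ 553.7 -211.1  182. ]
```

Call:
play_rows(deltas=[-2.2, 0, 0, 0, 0, 0, 0, -2.2, 0, 20, 0, 0, 0, 0, -2.2, 0, 40, 0, 0, 0, 0, -2.2, 0, 53, 0, 0, 0, 0, -2.2, 0, 60, 0, 0, 0, 0, -2.2, 0, 66, 0, 0, 0, 0, -2.2, 0, 66, 0, 0, 0, 0, -2.2, 0, 66, 0, 0, 0, 0])

```text
clock: 7.92
eef_pos: [555.8, -215.6, 183.4]
tool_rot: [3.141, 0.0, 1.571]
force: [0.5, -0.5, -2.8]
width: 20.3
gripper_force: 59.2
```

Call:
play_rows(deltas=[0, 0, 5, 0, 0, 0, 0, 0, 0, 10, 0, 0, 0, 0, 0, 0, 15, 0, 0, 0, 0, 0, 0, 15, 0, 0, 0, 0, 0, 0, 15, 0, 0, 0, 0])

```text
clock: 8.55
eef_pos: [555.6, -215.6, 168.1]
tool_rot: [3.141, 0.0, 1.571]
force: [-1.3, 0.5, 2.9]
width: 20.6
gripper_force: 59.8
```

Call:
play_rows(deltas=[0, 0, 6, 0, 0, 0, 0, 0, 0, 12, 0, 0, 0, 0, 0, 0, 18, 0, 0, 0, 0, 0, 0, 23, 0, 0, 0, 0, 0, 0, 27, 0, 0, 0, 0, 0, 0, 27, 0, 0, 0, 0])

```text
clock: 9.3
eef_pos: [555.8, -215.6, 141.8]
tool_rot: [3.141, 0.001, 1.571]
force: [-1.9, 0.4, 6.8]
width: 20.4
gripper_force: 60.6
```

Call:
play_rows(deltas=[0, 0, 4, 0, 0, 0, 0, 0, 0, 7, 0, 0, 0, 0, 0, 0, 10, 0, 0, 0, 0, 0, 0, 10, 0, 0, 0, 0, 0, 0, 10, 0, 0, 0, 0])

```text
clock: 9.93
eef_pos: [555.8, -215.6, 132.1]
tool_rot: [3.141, 0.001, 1.571]
force: [-2.2, 0.9, 9.8]
width: 20.4
gripper_force: 60.8
```

Call:
play_rows(deltas=[0, 0, 2, 0, 0, 0, 0, 0, 0, 3, 0, 0, 0, 0, 0, 0, 3, 0, 0, 0, 0, 0, 0, 3, 0, 0, 0, 0])

```text
clock: 10.42
eef_pos: [555.8, -215.6, 129.4]
tool_rot: [3.141, 0.001, 1.571]
force: [-2.9, 1.3, 11.7]
width: 20.5
gripper_force: 60.8
```

Call:
play_rows(deltas=[0, 0, 0.8, 0, 0, 0, 0, 0, 0, 0.8, 0, 0, 0, 0, 0, 0, 0.8, 0, 0, 0, 0])

```text
clock: 10.8
eef_pos: [555.9, -215.7, 129.0]
tool_rot: [3.14, 0.001, 1.571]
force: [-4.5, 1.0, 14.8]
width: 20.7
gripper_force: 61.3
```

Call:
play_rows(deltas=[0, 0, 0, 0, 0, 0, 1, 0, 0, 0, 0, 0, 0, 1, 0, 0, 0, 0, 0, 0, 1, 0, 0, 0, 0, 0, 0, 1, 0, 0, 0, 0, 0, 0, 1, 0, 0, 0, 0, 0, 0, 1])

```text
clock: 11.55
eef_pos: [555.5, -215.5, 127.1]
tool_rot: [3.142, -0.0, 1.571]
force: [-0.3, -0.2, 0.2]
width: 85.7
gripper_force: 0.0
```

Call:
play_rows(deltas=[0, 0, -30, 0, 0, 0, 1, 0, 0, -80, 0, 0, 0, 1, 0, 0, -120, 0, 0, 0, 1, -60, 0, -120, 0, 0, 0, 1, -120, 0, -120, 0, 0, 0, 1, -150, 0, -120, 0, 0, 0, 1, -150, 0, -120, 0, 0, 0, 1])

```text
clock: 12.42
eef_pos: [554.0, -369.2, 246.4]
tool_rot: [-3.141, 0.001, 1.565]
force: [-0.1, 0.2, -0.5]
width: 85.6
gripper_force: 0.0
```

Run:
```python
from h import *
s=read_state();print(s['eef_pos'],s['force'],s['width'])
snap('top','t3.png');snap('scene','s3.png')
t=cv2.imread('pics/raw_t3.png');s=cv2.imread('pics/raw_s3.png')
f=lambda i,x,y,k:cv2.resize(i[y:y+100,x:x+80],None,fx=k,fy=k,interpolation=cv2.INTER_CUBIC)
cv2.imwrite('pics/c3.png',np.hstack([f(t,390,150,5),f(s,165,120,5)]))
for z in(168,208):print(z,px('top',(555,-214,z)),px('scene',(555,-214,z)))
```

```text
[ 553.97740777 -369.19551073  246.43692105] [-0.07036553  0.23900803 -0.5193601 ] 85.64374744792262
168 (np.float64(439.87150853575434), np.float64(206.37316257485017)) (np.float64(205.64386418979143), np.float64(180.644418521135))
208 (np.float64(446.0046302836389), np.float64(205.09388511760054)) (np.float64(201.81843280508963), np.float64(170.70372475253947))
```

View pics/c3.png

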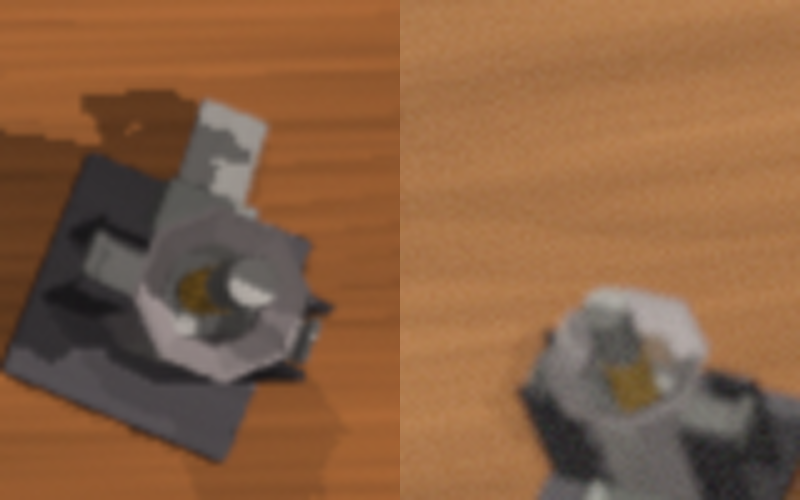

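View pics/raw_s3.png

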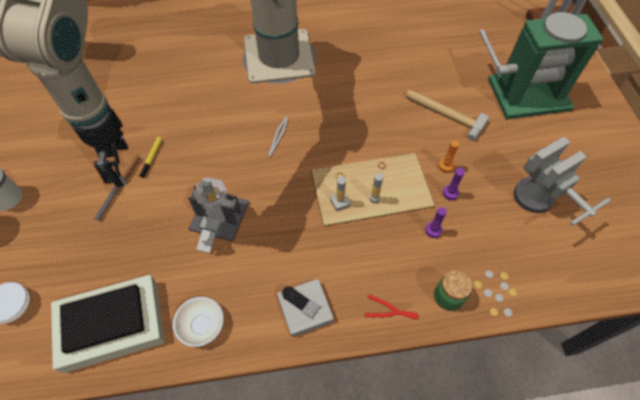

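The cap is at top (440,206.6) and scene (206.6,180), which matches the predicted pixels for a grip top at 168 mm, so it is latched. The square and slim cartridges still stand at scene (341,192) and (376,188), and the arm is clear.

```bash
python3 -c "from cell import *;print(finish_job())"
```

```text
the job is handed in; nothing more can be done
None
```

The round-footed cartridge is pushed down into the feeder column and released; both cameras show its top at the latched height of 168 mm. The square-footed and slim-footed cartridges still stand on the board, and the job is handed in at about 12.5 s on the robot clock, though no verdict came back.

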